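Open the drying tray and spread the washed heat sinks

TASK

Get the washed heat sinks drying: first open up the tray by lifting each of the two stop bars out of its notches, sliding it outwards along the rails (without taking it off them) and dropping it fully into the outermost notches on its own side. Then spread the heap of heat sinks over the whole tray floor between the bars, some near each bar, in a single layer with a good finger's width (about 20 mm) of clear air between neighbours, and only then switch on the drying fan by pushing its lever fully over, away from you. Leave the other things on the bench alone.

Things in the scene. Friction and masses are not known exactly. Their poses are not given: they have to be found in the camera images.
- tray: Fixed drying tray, 156 x 330 mm. Origin: centre of its underside, on the bench; y along its length (+y: the left end), x across. Black floor, its top 4 mm above the bench, 144 mm wide between two upright aluminium rails, 6 mm thick, at x = +-75 mm along its length, rail tops 40 mm above the bench. End walls at y = +-163 mm, 28 mm high.
- notch_left (a point): Point on the tray's middle line, level with the floors of the outermost left notches (tray y = +140 mm, 24 mm above the bench). Each rail has 6 notches open at the top, 13 mm wide, 16 mm deep, at tray y = -140, -105, -70, +70, +105, +140 mm.
- notch_right (a point): The same point for the outermost right notches (tray y = -140 mm, 24 mm above the bench).
- bar_left: Left stop bar: loose, steel, 140 g, lying across the tray, its ends in the innermost left notches (tray y = +70 mm). x along the bar, across the tray. Origin: middle of the underside of its cross member (176 long x 8 thick x 14 mm tall), which rests on the notch floors. Black grip tab on its middle: 30 mm along the bar x 12 mm thick, from 14 to 42 mm above the origin.
- bar_right: Right stop bar, the same, starting at tray y = -70 mm. On both bars a 4 mm plate hangs 18 mm below the cross member between the rails, and an end lug hangs 22 mm down outside each rail with 4 mm play: the bar must rise over 16 mm to leave a notch and stays guided by the rails up to 38 mm.
- sink1: Aluminium heat sink, 40 g: foot plate 36 x 36 x 6 mm, on its middle a fin block 34 mm along x, 14 mm thick along y, 26 mm tall (32 mm in all); grip it across the 14 mm, above the foot. Origin: centre of its underside, z up, 4 mm above the bench when on the tray floor. Eight alike, some may be absent; they start heaped in the tray's middle, some on top of the fins of others.
- sink2: Aluminium heat sink, 40 g: foot plate 36 x 36 x 6 mm, on its middle a fin block 34 mm along x, 14 mm thick along y, 26 mm tall (32 mm in all); grip it across the 14 mm, above the foot. Origin: centre of its underside, z up, 4 mm above the bench when on the tray floor. Eight alike, some may be absent; they start heaped in the tray's middle, some on top of the fins of others.
- sink3: Aluminium heat sink, 40 g: foot plate 36 x 36 x 6 mm, on its middle a fin block 34 mm along x, 14 mm thick along y, 26 mm tall (32 mm in all); grip it across the 14 mm, above the foot. Origin: centre of its underside, z up, 4 mm above the bench when on the tray floor. Eight alike, some may be absent; they start heaped in the tray's middle, some on top of the fins of others.
- sink4: Aluminium heat sink, 40 g: foot plate 36 x 36 x 6 mm, on its middle a fin block 34 mm along x, 14 mm thick along y, 26 mm tall (32 mm in all); grip it across the 14 mm, above the foot. Origin: centre of its underside, z up, 4 mm above the bench when on the tray floor. Eight alike, some may be absent; they start heaped in the tray's middle, some on top of the fins of others.
- sink5: Aluminium heat sink, 40 g: foot plate 36 x 36 x 6 mm, on its middle a fin block 34 mm along x, 14 mm thick along y, 26 mm tall (32 mm in all); grip it across the 14 mm, above the foot. Origin: centre of its underside, z up, 4 mm above the bench when on the tray floor. Eight alike, some may be absent; they start heaped in the tray's middle, some on top of the fins of others.
- sink6: Aluminium heat sink, 40 g: foot plate 36 x 36 x 6 mm, on its middle a fin block 34 mm along x, 14 mm thick along y, 26 mm tall (32 mm in all); grip it across the 14 mm, above the foot. Origin: centre of its underside, z up, 4 mm above the bench when on the tray floor. Eight alike, some may be absent; they start heaped in the tray's middle, some on top of the fins of others.
- sink7: Aluminium heat sink, 40 g: foot plate 36 x 36 x 6 mm, on its middle a fin block 34 mm along x, 14 mm thick along y, 26 mm tall (32 mm in all); grip it across the 14 mm, above the foot. Origin: centre of its underside, z up, 4 mm above the bench when on the tray floor. Eight alike, some may be absent; they start heaped in the tray's middle, some on top of the fins of others.
- sink8: Aluminium heat sink, 40 g: foot plate 36 x 36 x 6 mm, on its middle a fin block 34 mm along x, 14 mm thick along y, 26 mm tall (32 mm in all); grip it across the 14 mm, above the foot. Origin: centre of its underside, z up, 4 mm above the bench when on the tray floor. Eight alike, some may be absent; they start heaped in the tray's middle, some on top of the fins of others.
- switch (a joint): Toggle lever of the drying fan, on a grey block 70 x 50 x 25 mm to the left of the tray. 0 = off, leaning 0.5 rad back towards the robot side (the block's -x); 1.0 = fully over to the far side (+x), on. Light (about 1 N at the tip) and stays where it is left.
- switch_tip (a point): Centre of the black 26 mm ball at the end of the lever, 80 mm from its hinge axis; the axis is level, along the block's y, 22 mm above the bench over the block's centre.
- switch_base: The fixed grey block of the fan's switch. Origin: centre of its underside. Its +x axis is the direction in which the lever is pushed to switch on.
- flux: Bystander to be left alone: white flux bottle, 40 mm thick, 100 mm tall. Origin: centre of its underside.
- driver: Bystander to be left alone: black screwdriver, 180 mm long. Origin: centre of its underside.
- brush: Bystander to be left alone: brush, 170 mm long. Origin: centre of its underside.
- solder: Bystander to be left alone: spool of solder, 56 mm across, 42 mm tall. Origin: centre of its underside.
- meter: Bystander to be left alone: yellow multimeter, 140 x 70 x 32 mm. Origin: centre of its underside.
- board: Bystander to be left alone: green circuit board, 110 x 80 mm, with parts on it up to 20 mm tall. Origin: centre of its underside.
- bin: Bystander to be left alone: empty black bin, 110 x 90 x 50 mm. Origin: centre of its underside.
- fan: Fixed drying fan, black, 140 mm wide and 152 mm tall, 50 mm deep, at the far left of the tray. Origin: centre of its underside. Not to be touched.

How it is judged:
On the way, in this order (a step that is already met when the one before it is completed fails the run):
1. both stop bars are seated in the outermost notches of their sides (y of bar_left in the frame of tray between 0.133 and 0.147 m and z of each of bar_left, bar_right in the frame of tray below 0.03 m and angle between the x axis of each of bar_left, bar_right and the x axis of tray, either way round below 0.08 rad and linear speed of each of bar_left, bar_right below 0.02 m/s and y of bar_right in the frame of tray between -0.147 and -0.133 m), for 0.2 s.
2. the heat sinks lie spread in a single layer on the tray floor between the bars (all of step 1 and x of sink1 in the frame of tray between -0.07 and 0.07 m and y of sink1 in the frame of tray between -0.134 and 0.134 m and z of each of sink1, sink2, sink3, sink4, sink5, sink6, sink7, sink8 in the frame of tray below 0.026 m and linear speed of each of sink1, sink2, sink3, sink4, sink5, sink6, sink7, sink8 below 0.02 m/s and x of sink2 in the frame of tray between -0.07 and 0.07 m and y of sink2 in the frame of tray between -0.134 and 0.134 m and x of sink3 in the frame of tray between -0.07 and 0.07 m and y of sink3 in the frame of tray between -0.134 and 0.134 m and x of sink4 in the frame of tray between -0.07 and 0.07 m and y of sink4 in the frame of tray between -0.134 and 0.134 m and x of sink5 in the frame of tray between -0.07 and 0.07 m and y of sink5 in the frame of tray between -0.134 and 0.134 m and x of sink6 in the frame of tray between -0.07 and 0.07 m and y of sink6 in the frame of tray between -0.134 and 0.134 m and x of sink7 in the frame of tray between -0.07 and 0.07 m and y of sink7 in the frame of tray between -0.134 and 0.134 m and x of sink8 in the frame of tray between -0.07 and 0.07 m and y of sink8 in the frame of tray between -0.134 and 0.134 m and horizontal distance between sink1 and sink2 above 0.052 m and horizontal distance between each of sink1, sink2 and sink3 above 0.052 m and horizontal distance between each of sink1, sink2, sink3 and sink4 above 0.052 m and horizontal distance between each of sink1, sink2, sink3, sink4 and sink5 above 0.052 m and horizontal distance between each of sink1, sink2, sink3, sink4, sink5 and sink6 above 0.052 m and horizontal distance between each of sink1, sink2, sink3, sink4, sink5, sink6 and sink7 above 0.052 m and horizontal distance between each of sink1, sink2, sink3, sink4, sink5, sink6, sink7 and sink8 above 0.052 m and y of any of sink1, sink2, sink3, sink4, sink5, sink6, sink7, sink8 in the frame of tray above 0.06 m and y of any of sink1, sink2, sink3, sink4, sink5, sink6, sink7, sink8 in the frame of tray below -0.06 m), for 0.3 s.
3. the fan's lever is pushed fully over (value of joint switch above 0.85 rad), for 0.2 s.
At the end, for the whole second after the job is handed in: Bars at rest in the outermost notches (7 mm along, 6 mm up, 0.08 rad); every heat sink at rest on the floor between them (underside centre under 26 mm above the bench), centres 52 mm or more apart, at least one over 60 mm from the tray middle towards either end; lever past 0.85 rad (all of step 2 and value of joint switch above 0.85 rad); the robot touches nothing.
It fails at once if the bar left is lifted right off its rails (more than 50 mm above its seat) (z of bar_left in the frame of tray above 0.074 m).
It fails at once if the bar right is lifted right off its rails (more than 50 mm above its seat) (z of bar_right in the frame of tray above 0.074 m).
It fails at once if a bystander is shifted by more than 40 mm or the flux bottle is knocked over (distance of any of flux, driver, brush, solder, meter, board, bin from where it was at the start of the episode above 0.04 m or angle between flux's own z axis and vertical above 0.6 rad).
Of sink5, sink6, sink7, sink8 only 2 to 4 are there at a start; the rules pass over those that are not, and their reading is None.
At some moment in a run one of sink1, sink2, sink3, sink4, sink5, sink6, sink7, sink8 may be knocked a few centimetres aside while the robot is not near it.
Once in a run the grip may slacken for a moment while it holds something.
It also fails if it takes over 210 s, if anything falls off the work surface, if the arm or the gripper's body presses on something with over 40 N, if the wrist force passes 120 N, or if a joint passes its speed limit or range.

ROBOT

A 7-joint arm with a two-finger parallel gripper is mounted at the origin on the work surface. World frame = base frame: x ahead of the robot, y to its left, z up, the work surface at z = 0. Lengths are in m, angles in rad, forces in N, time in s.
With the tool pointing down it reaches from about 0.375 to 0.925 m from the base axis. Payload 3.1 kg.
Tool frame: the origin (TCP) lies on the centre line of the jaws, within the pads' length; the fingertips stand 19 mm ahead of it and the grasp point (between the pads) is the TCP (manip.finger_overhang is the z of the fingertips in the tool frame, in m); z points along the fingers, y is the line along which they close (so a half turn about z gives the same grasp; the last joint's range is limited). The gripper opens to 85 mm and grips with 20 to 120 N. Pads are 22 mm wide; open, the fingers measure 114 mm over their backs; the gripper's body (76 mm by 85 mm) begins 54 mm behind the grasp point. The pads swing forward as they close: fully open they stand 13 mm farther back than shut.
Start: joints at [-1.237, 0.383, 0.044, 1.598, -0.018, 1.161, -0.05], TCP at [0.272, 0.59, 0.25] pointing down, gripper open.
Joint ranges: [-2.61, 2.61], [-0.41, 2.15], [-1.48, 1.57], [0, 2.5], [-1.57, 4.71], [0.05, 1.97], [-2.85, 2.85]. Speed limits (rad/s): [2.79, 2.79, 3.14, 3.14, 3.14, 3.14, 3.14].

INTERFACE

Orientations are given as a unit quaternion [w, x, y, z].
In Python, from workcell import readout, camera, manip, finder gives the robot as it stands.
- The arm moves only by the tool arm_command, never from a script. Its argument "deltas" is a list of rows, each a list of 7 numbers: the closure, from 0 (fully open) to 1 (shut), then the shift along the world's x, y, z in m, then the turn, a rotation vector about the world's x, y, z in degrees. In form: [[claw, x, y, z, wx, wy, wz], ...]. A call has 1 to 12 rows; each row is the pose to reach, as a shift and turn from the pose commanded when the call began; what a row does not reach only later rows make up. A row lasts 1/8 s, in which the tool goes at most 62.5 mm and 10.7 degrees, less where a joint would pass 70% of its speed; a pose out of reach is approached as far as the arm can. A call with a gripper value outside its range is refused whole. The fingers move at their own pace and stop on an object; "grip_force" is the grip in N (left out, the last holds). Time passes only in rows, so rows that repeat a pose let the fingers close. It gives the time, the measured TCP pose, the force, the opening and the grip force at its end, in the units of the state.
- readout.sense(): the state, without advancing time (a new reading comes with each control period).
- camera(name): name is "scene" or "top"; returns a dict with "color" (400x640x3 uint8, red, green, blue), "range_z" (400x640 float32, m along the optical axis (not along the pixel's ray), 0 where there is no reading), "fx", "fy", "cx", "cy" (pixels), "R" (3x3) and "t" (3): a world point X has camera coordinates R X + t. Camera axes: x right, y down, z forward; pixel columns grow to the right and rows downward; lengths in m; the calibration is good to about 2 mm. A picture is of the moment at which its call begins.
- manip.hand_in(): hands the job in; it is judged then, once.
Trained networks look in a picture, given as the dict that the camera call returned (one of the last four; its "shot" number tells which), for a name from the list of things; names that differ only in an ending like _2 or _b are one class to them, and where a whole thing is asked for, a point or a joint stands for the part that bears it (a point fixed in the world has none). Each returns a list of dicts, best first, with "score" (0 to 1); they miss things now and then, are a little off and sometimes report something else, mostly with a low value. They report only what shows in the picture. A call takes as long as a camera call.
- finder.look_for(picture, target): "pixel" ([row, column] in pixels, amid what is visible of it).
- finder.landmark_of(picture, target): "pixel" ([row, column] in pixels: a listed point, or the origin of a listed thing).
The state is a dict: "clock": time; "joint_positions": joint angles; "qd": joint speeds; "joint_efforts": joint torques, N m; "position": TCP position; "eef_rot": TCP orientation; "contact_force": force on the tool from outside, world axes, zero at the start; "wrist_torque": the same for the moment, N m; "width": opening from 0.0 (shut) to 1.0 (fully open); "grasp_force": force on a finger pad.
Only numpy, scipy, OpenCV 4.12 (cv2) and the standard library are available. Lean on these libraries where they do the work, as an engineer would, in place of code of your own. Each camera call takes 0.05 s, during which the arm holds its last target. There are 200 camera calls.

## Working session

There is one attempt and no reset: what is moved stays moved. The work goes in short steps, Python scripts to look and compute and a tool call to move; the robot and the scene stay as the last step left them, time stands still between calls to the robot, and variables do not carry over. Pictures are saved under pics/ and viewed, at most 14 in all, crops included, and the job is handed in when it is done.

Besides the shell and the picture viewer there is one more tool, called after ">>>" by a JSON object that holds its "method" and its "body". arm_command: Moves the arm, as the interface text tells. Its arguments: {"type":"object","properties":{"deltas":{"type":"array"},"grip_force":{"type":"number"}},"required":["deltas"]}

```bash
mkdir -p pics
cat > h.py <<'E'
import numpy as np, cv2
from workcell import readout, camera, manip, finder
def world(p,r,c,z=None,d=None):
    R=np.array(p["R"]);t=np.array(p["t"])
    ray=np.array([(c-p["cx"])/p["fx"],(r-p["cy"])/p["fy"],1.0])
    o=-R.T@t; v=R.T@ray
    if z is not None: return o+v*(z-o[2])/v[2]
    if d is None: d=p["range_z"][int(round(r)),int(round(c))]
    return o+v*d
def cloud(p):
    R=np.array(p["R"]);t=np.array(p["t"]);h,w=p["range_z"].shape
    u,v=np.meshgrid(np.arange(w),np.arange(h));d=p["range_z"]
    X=np.stack([(u-p["cx"])/p["fx"]*d,(v-p["cy"])/p["fy"]*d,d],-1)
    return (X-t)@R
def save(p,n,crop=None,s=1):
    im=p["color"][...,::-1]
    if crop: im=im[crop[0]:crop[1],crop[2]:crop[3]]
    cv2.imwrite("pics/"+n,cv2.resize(im,None,fx=s,fy=s,interpolation=cv2.INTER_CUBIC))
E
python3 - <<'E'
from h import *
print(readout.sense())
for n in("top","scene"):
    p=camera(n); save(p,n+"0.png"); print(n,p["fx"],-np.array(p["R"]).T@p["t"])
    for k in("tray","notch_left","notch_right","bar_left","bar_right","switch_tip","switch_base","sink1","flux","fan"):
        for q in finder.landmark_of(p,k)[:(9 if k=="sink1" else 1)]:
            r,c=q["pixel"]; print(k,round(q["score"],2),np.round(q["pixel"]),np.round(world(p,r,c),3))
E
```

```text
{'clock': 0.0, 'joint_positions': array([-1.23677272,  0.38380922,  0.0438268 ,  1.59959176, -0.01785861,
        1.1611989 , -0.04989814]), 'qd': array([ 0.00107246,  0.00105549,  0.00087913, -0.00178337, -0.00042186,
        0.00088689, -0.00131716]), 'joint_efforts': array([ 4.19552725e-04, -4.33455777e+01,  1.02439843e+00, -2.49513316e+01,
        1.04586279e-02,  1.12136392e-02, -3.95630792e-06]), 'position': array([0.27167647, 0.58951155, 0.24889541]), 'eef_rot': array([-1.94253969e-04,  2.14186928e-01,  9.76791815e-01, -1.29313642e-03]), 'contact_force': array([-0.67381393,  0.20933223, -0.32861852]), 'wrist_torque': array([ 0.01112174, -0.01826922,  0.03596308]), 'grasp_force': 0.0, 'width': 0.9954080567782665}
top 406.46295469851145 [0.51200102 0.01476194 1.12307784]
tray 0.7 [196. 315.] [ 0.597 -0.015  0.006]
notch_left 0.97 [190. 264.] [0.616 0.124 0.002]
notch_right 0.72 [200. 362.] [ 0.583 -0.144  0.008]
bar_left 0.82 [194. 290.] [0.599 0.05  0.064]
bar_right 0.63 [199. 339.] [ 0.584 -0.076  0.053]
switch_tip 0.58 [183. 310.] [ 0.633 -0.003  0.012]
switch_base 0.95 [250.
[... 576 characters left out ...]
 0.006]
notch_right 0.64 [239. 285.] [ 0.574 -0.139  0.006]
bar_right 0.7 [229. 302.] [ 0.577 -0.085  0.009]
switch_tip 0.54 [105. 382.] [0.425 0.331 0.1  ]
switch_base 0.85 [133. 385.] [0.472 0.316 0.023]
sink1 0.71 [218. 325.] [ 0.587 -0.011  0.004]
sink1 0.65 [229. 342.] [ 0.652 -0.003  0.03 ]
sink1 0.62 [214. 316.] [ 0.586 -0.043  0.058]
sink1 0.61 [202. 324.] [0.562 0.005 0.043]
sink1 0.53 [214. 308.] [ 0.549 -0.041  0.008]
sink1 0.51 [209. 327.] [ 0.583 -0.002  0.04 ]
sink1 0.5 [216. 333.] [0.608 0.001 0.029]
sink1 0.45 [226. 322.] [ 0.61  -0.04   0.024]
sink1 0.27 [229. 166.] [ 0.366 -0.38   0.036]
flux 0.9 [276. 355.] [ 0.783 -0.072  0.057]
fan 0.74 [225. 322.] [ 0.607 -0.039  0.026]
```

Run:
```python
from h import *
p=camera("top"); save(p,"t1.png",(110,310,130,400),2.9)
C=cloud(p); np.save("c0.npy",C)
# rails: points at z~0.040 within tray area
z=C[...,2]; m=(abs(z-0.040)<0.004)&(abs(C[...,0]-.597)<.13)&(abs(C[...,1]+.01)<.2)
P=C[m][:,:2]; print(len(P)); 
# fit: two lines, grid over yaw/centre
best=None
for a in np.radians(np.arange(-10,20,.5)):
    # tray y axis dir = (-sin a, cos a); x axis=(cos a, sin a)
    x=P@[np.cos(a),np.sin(a)]
    for c in np.arange(.5,.68,.001):
        s=(abs(abs(x-c)-.075)<.003).sum()
        if best is None or s>best[0]: best=(s,np.degrees(a),c)
print(best)
a=np.radians(best[1]);x=P@[np.cos(a),np.sin(a)];y=P@[-np.sin(a),np.cos(a)]
# tab tops at z .066
m=(abs(z-0.066)<0.005)&(abs(C[...,0]-.597)<.08)&(abs(C[...,1]+.01)<.12)
T=C[m]; 
for s in (1,-1):
    Q=T[(T[:,1]+.01)*s>.045]; print(len(Q),Q.mean(0),Q.min(0),Q.max(0))
```

```text
967
(np.int64(416), np.float64(-6.000000000000001), np.float64(0.5920000000000001))
52 [0.60223231 0.05490576 0.06596694] [0.58792743 0.04861586 0.0619955 ] [0.6171794  0.06217117 0.07069458]
49 [ 0.58800571 -0.08339011  0.06615831] [ 0.57399725 -0.08953245  0.06252208] [ 0.60055663 -0.07807792  0.07064779]
```

View pics/t1.png

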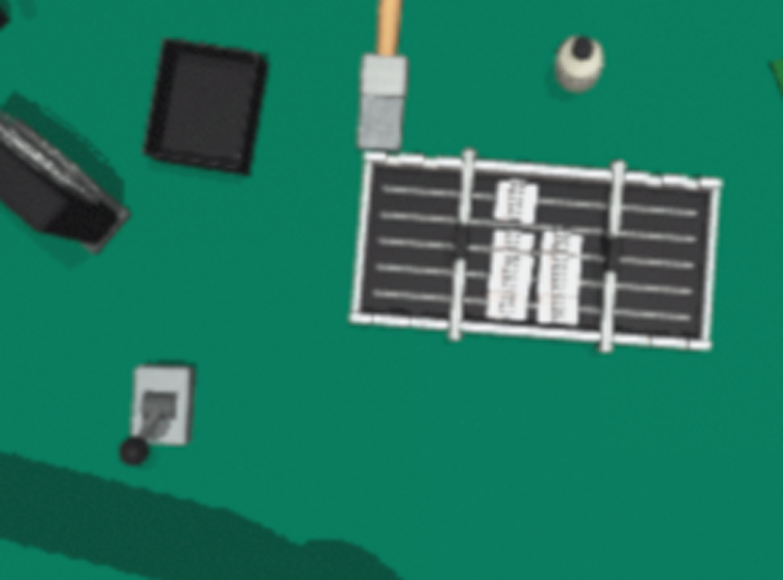

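View pics/scene0.png

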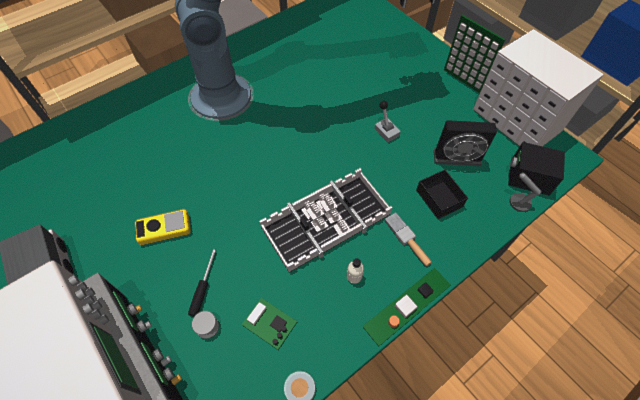

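The top crop shows the tray yawed about -6°, with both tabs visible at (462,240) and (608,250) and the heap between them. The switch ball is at (134,450). The brush lies close beyond the far left corner. I'll move to above the left tab.

>>> {"method": "arm_command", "body": {"deltas": [[0.65,0.03,-0.05,0,0,0,2],[0.65,0.06,-0.1,0,0,0,5],[0.65,0.09,-0.15,0,0,0,8],[0.65,0.12,-0.2,0,0,0,11],[0.65,0.15,-0.25,0,0,0,14],[0.65,0.18,-0.3,0,0,0,18.7],[0.65,0.21,-0.35,0,0,0,18.7],[0.65,0.24,-0.4,0,0,0,18.7],[0.65,0.27,-0.45,0,0,0,18.7],[0.65,0.3,-0.49,0,0,0,18.7],[0.65,0.33,-0.534,-0.02,0,0,18.7],[0.65,0.33,-0.534,-0.05,0,0,18.7]], "grip_force": 40}}

```text
clock: 2.65
position: [0.6056, 0.0493, 0.2016]
eef_rot: [0.003, 0.057, 0.998, -0.001]
contact_force: [0.4, 0.5, 0.3]
width: 0.349
grasp_force: 0.0
```

>>> {"method": "arm_command", "body": {"deltas": [[0.65,0,0,-0.02,0,0,0],[0.65,0,0,-0.02,0,0,0],[0.65,0,0,-0.02,0,0,0]]}}

```text
clock: 3.02
position: [0.6024, 0.0578, 0.1811]
eef_rot: [0.001, 0.052, 0.999, 0.0]
contact_force: [-0.7, -0.5, 0.7]
width: 0.352
grasp_force: 0.0
```

Run:
```python
from h import *
s=readout.sense();print(s["position"],s["eef_rot"],s["width"],manip.finger_overhang)
p=camera("scene"); save(p,"s2.png",(140,300,220,460),3.3)
```

```text
[0.6024046  0.05777084 0.1811259 ] [6.23567132e-04 5.15802563e-02 9.98668581e-01 3.90833480e-04] 0.3520972724449345 0.019
```

View pics/s2.png

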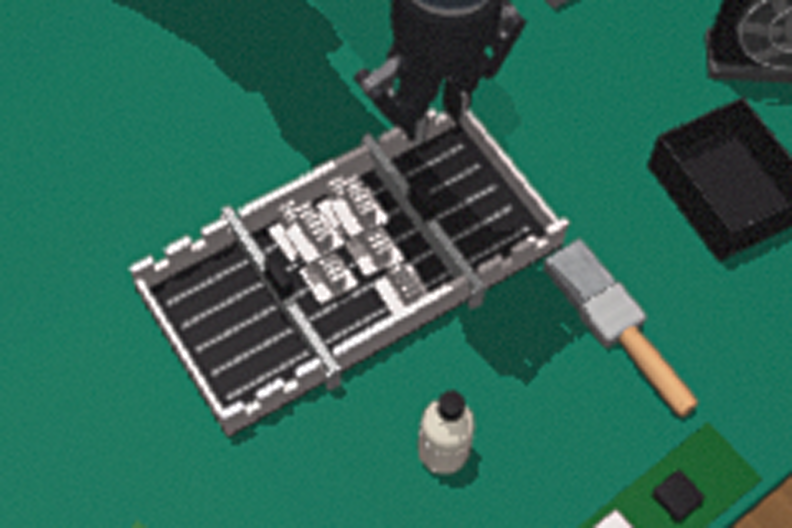

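Gripper hangs above the left bar, clear. Five floor sinks and two or so on top show in the heap. Descend, grip and lift.

>>> {"method": "arm_command", "body": {"deltas": [[0.65,0,0,-0.04,0,0,0],[0.65,0,-0.001,-0.08,0,0,0],[0.65,0,-0.001,-0.11,0,0,0],[0.65,0,-0.001,-0.121,0,0,0],[0.65,0,-0.001,-0.121,0,0,0],[1,0,-0.001,-0.121,0,0,0],[1,0,-0.001,-0.121,0,0,0],[1,0,-0.001,-0.121,0,0,0],[1,0,-0.001,-0.121,0,0,0]], "grip_force": 70}}

```text
clock: 4.2
position: [0.6038, 0.0557, 0.0613]
eef_rot: [0.002, 0.053, 0.999, 0.001]
contact_force: [-0.3, 0.1, 6.6]
width: 0.124
grasp_force: 70.3
```

>>> {"method": "arm_command", "body": {"deltas": [[1,0,0,0.008,0,0,0],[1,0,0,0.018,0,0,0],[1,0,0,0.027,0,0,0],[1,0,0,0.027,0,0,0],[1,0,0,0.027,0,0,0]]}}

```text
clock: 4.82
position: [0.6018, 0.0554, 0.0862]
eef_rot: [-0.0, 0.053, 0.999, -0.0]
contact_force: [0.1, -0.2, -0.5]
width: 0.124
grasp_force: 69.3
```

>>> {"method": "arm_command", "body": {"deltas": [[1,0.002,0.02,0,0,0,0],[1,0.0045,0.042,0,0,0,0],[1,0.0065,0.06,0,0,0,0],[1,0.0073,0.07,0,0,0,0],[1,0.0073,0.07,0,0,0,0],[1,0.0073,0.07,0,0,0,0]]}}

```text
clock: 5.58
position: [0.6093, 0.1241, 0.0862]
eef_rot: [-0.0, 0.053, 0.999, -0.001]
contact_force: [0.0, -0.9, -1.7]
width: 0.121
grasp_force: 69.2
```

Run:
```python
from h import *
s=readout.sense();print(s["position"],s["width"],s["contact_force"])
p=camera("top");C=cloud(p)
o=np.array([.5945,-.014]);ex=np.array([.9945,-.1045]);ey=np.array([.1045,.9945])
x=(C[...,:2]-o)@ex;y=(C[...,:2]-o)@ey;z=C[...,2]
# rail notches: high points beyond rails (|x| .079-.088) = bar ends
for s in(1,-1):
  m=(z>.025)&(z<.075)&(abs(x*s-.084)<.006)&(abs(y)<.16)
  for q in(1,-1):
    k=m&(y*q>0); print(s,q,k.sum(),np.round([x[k].mean(),y[k].mean(),np.median(z[k])],4))
```

```text
[0.60928596 0.12409605 0.0862359 ] 0.12056530577443593 [ 0.03256607 -0.93675771 -1.65079014]
1 1 3 [0.0843 0.1334 0.0438]
1 -1 14 [ 0.0832 -0.0687  0.0363]
-1 1 8 [-0.0782  0.0667  0.0388]
-1 -1 22 [-0.0814 -0.059   0.0365]
```

>>> {"method": "arm_command", "body": {"deltas": [[1,0,0.001,-0.01,0,0,0],[1,0,0.001,-0.018,0,0,0],[1,0,0.001,-0.026,0,0,0],[1,0,0.001,-0.027,0,0,0],[1,0,0.001,-0.027,0,0,0],[1,0,0.001,-0.027,0,0,0]]}}

```text
clock: 6.38
position: [0.6093, 0.1258, 0.0663]
eef_rot: [-0.002, 0.053, 0.999, 0.001]
contact_force: [-16.0, -2.2, 37.6]
width: 0.126
grasp_force: 75.8
```

>>> {"method": "arm_command", "body": {"deltas": [[1,0,0,0.006,0,0,0],[1,0,0,0.006,0,0,0]]}}

```text
clock: 6.62
position: [0.6096, 0.1262, 0.067]
eef_rot: [0.0, 0.053, 0.999, 0.0]
contact_force: [-6.6, -0.6, 12.7]
width: 0.123
grasp_force: 72.1
```

Run:
```python
from h import *
s=readout.sense();print(s["position"],s["width"],s["contact_force"])
p=camera("scene"); save(p,"s3.png",(150,280,290,430),5.5)
```

```text
[0.60957942 0.12615295 0.06702841] 0.12319857097928519 [-6.6080635  -0.59988425 12.69399067]
```

View pics/s3.png

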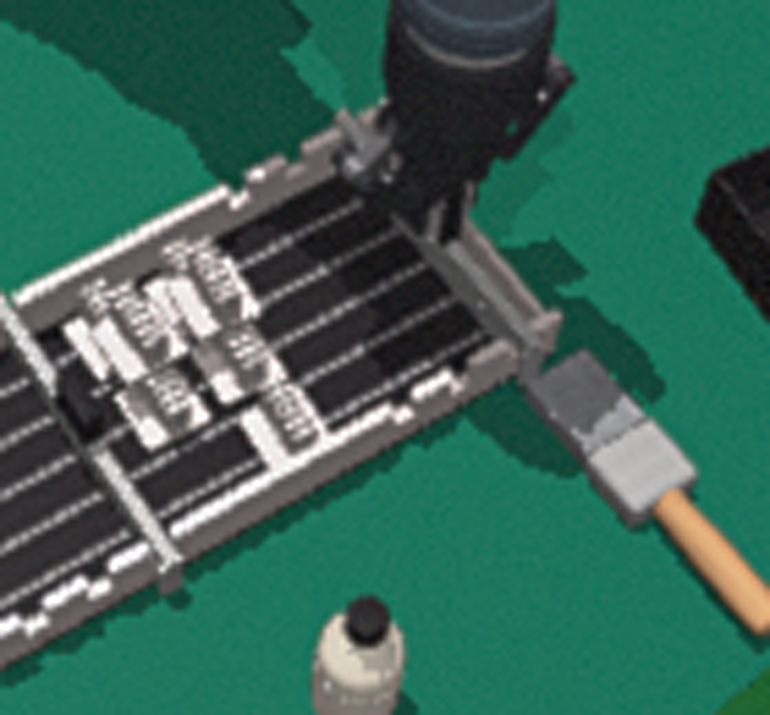

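Run:
```python
from h import *
o=np.array([.5945,-.014]);ex=np.array([.9945,-.1045]);ey=np.array([.1045,.9945])
def tf(C): return (C[...,:2]-o)@ex,(C[...,:2]-o)@ey,C[...,2]
x,y,z=tf(np.load("c0.npy"))
p2=camera("scene");x2,y2,z2=tf(cloud(p2))
for n,(x,y,z) in dict(top0=(x,y,z),scene=(x2,y2,z2)).items():
  for s in(1,-1):
    m=(abs(z-.04)<.005)&(abs(x*s-.075)<.007)&(abs(y)<.16)&(abs(abs(y)-.07)>.015)&((y<.09)|(n=="top0"))
    f=np.polyfit(y[m],x[m],1); print(n,s,m.sum(),"slope deg",np.degrees(f[0]),"off",f[1])
    # notch: low spots on the rail
    m=(abs(x*s-.075)<.005)&(abs(y)<.17)
    for yc in(-.14,-.105,.07,.105,.14):
      k=m&(abs(y-yc)<.017); lo=k&(z<.034)&(z>.015); hi=k&(z>.036)
      print("  ",yc,lo.sum(),np.round(y[lo].mean(),4) if lo.any() else None,np.round(z[k].max(),3))
# ends
  for e in(1,-1):
    m=(abs(z-.028)<.005)&(abs(y*e-.163)<.008)&(abs(x)<.06); 
    if m.sum()>5: f=np.polyfit(x[m],y[m],1); print(n,"end",e,m.sum(),np.degrees(f[0]),f[1])
# bar ends profile along x for y>.12
m=(y2>.12)&(y2<.16)&(z2>.03)&(z2<.07)
for a in np.arange(-.09,.09,.015):
  k=m&(abs(x2-a)<.0075); 
  if k.sum(): i=np.argmax(np.where(k,z2,0)); print(np.round([a,np.percentile(z2[k],90),np.median(y2[k])],4),k.sum())
```

```text
top0 1 187 slope deg -0.13499870817815782 off 0.07419717114395902
   -0.14 22 -0.1397 0.044
   -0.105 21 -0.1046 0.043
   0.07 14 0.0684 0.045
   0.105 21 0.1036 0.043
   0.14 21 0.1404 0.044
top0 -1 173 slope deg -0.10754078915569783 off -0.07551097207119056
   -0.14 13 -0.1419 0.044
   -0.105 14 -0.1071 0.042
   0.07 2 0.0746 0.043
   0.105 10 0.106 0.043
   0.14 11 0.1418 0.043
top0 end 1 75 0.07585315713787827 0.16316082235946705
top0 end -1 78 0.3126501105616143 -0.16226507858671343
scene 1 180 slope deg -0.12295426633892043 off 0.07488926665953767
   -0.14 41 -0.1396 0.044
   -0.105 39 -0.1041 0.044
   0.07 33 0.0714 0.045
   0.105 36 0.1063 0.044
   0.14 17 0.1342 0.052
scene -1 168 slope deg -0.14673578847817215 off -0.07484735812198301
   -0.14 42 -0.1401 0.043
   -0.105 40 -0.1053 0.043
   0.07 37 0.0714 0.472
   0.105 36 0.1068 0.506
   0.14 10 0.1367 0.5
scene end 1 42 0.10461685074103999 0.16227992067321653
scene end -1 76 0.3527053465038363 -0.16296704420845728
[-0.09    0.0411  0.1396] 2
[-0.075   0.0413  0.1387] 47
[-0.06    0.0413  0.141 ] 2
[-0.045   0.0423  0.1436] 1
[0.     0.0686 0.1255] 15
[0.015  0.068  0.1378] 48
[0.03   0.0472 0.1381] 23
[0.045  0.0483 0.1386] 24
[0.06   0.0492 0.1389] 23
[0.075  0.051  0.1372] 50
```

Run:
```python
from h import *
o=np.array([.5945,-.014]);ex=np.array([.9945,-.1045]);ey=np.array([.1045,.9945])
C=np.load("c0.npy");p=camera("scene")
for C in(C,cloud(p)):
  x,y,z=(C[...,:2]-o)@ex,(C[...,:2]-o)@ey,C[...,2]
  for a in np.arange(.082,.13,.006):
    r=[]
    for b in np.arange(.115,.19,.006):
      k=(abs(x-a)<.003)&(abs(y-b)<.003); r.append(int(1000*np.median(z[k])) if k.any() else -1)
    print(round(a,3),r)
  print()
```

```text
0.082 [1, 0, 1, 0, 0, 0, -2, 0, 0, 1, 0, 0, 0]
0.088 [0, 1, 0, -1, 13, 16, 16, 15, 15, 15, 10, 0, 0]
0.094 [0, 1, -1, 0, 14, 19, 18, 18, 18, 17, 16, 0, 0]
0.1 [1, -1, 0, 0, 15, 18, 17, 18, 16, 18, 15, -1, 0]
0.106 [0, 1, 0, 1, 13, 17, 17, 19, 18, 16, 16, 0, 1]
0.112 [0, 1, 0, 0, 14, 19, 20, 19, 18, 19, 15, 1, -1]
0.118 [0, 1, 0, 0, 13, 18, 17, 16, 16, 18, 16, 0, 0]
0.124 [0, -1, 0, -1, 17, 18, 18, 16, 17, 17, 19, 0, 0]

0.082 [0, 0, 0, 3, 40, 50, -1, 0, 1, 1, 0, -1, 1]
0.088 [0, 0, 1, 26, 31, 30, 15, 17, 15, 16, 15, -1, 0]
0.094 [1, 4, 0, -2, 4, 14, 14, 15, 16, 17, 15, 5, 0]
0.1 [0, 1, 0, 2, 7, 16, 16, 17, 15, 13, 17, -1, 0]
0.106 [0, 1, 2, 0, 8, 17, 15, 16, 17, 17, 18, -1, 2]
0.112 [0, 0, 1, 1, 11, 17, 18, 17, 17, 17, 17, -1, 1]
0.118 [1, 0, 0, 0, 10, 18, 15, 17, 17, 17, 18, -1, 0]
0.124 [1, 0, 3, 1, 8, 16, 16, 17, 17, 17, 14, -1, 2]
```

The far end of the bar is up: its lug sits on the brush, whose edge (17 mm tall) lies at tray x≈86 mm, y 139–176 mm. I'll use the bar's side play: lift, shift towards -x, lower.

>>> {"method": "arm_command", "body": {"deltas": [[1,0,0,0.008,0,0,0],[1,0,0,0.014,0,0,0],[1,-0.002,0,0.014,0,0,0],[1,-0.004,0,0.014,0,0,0],[1,-0.004,0,0.014,0,0,0]]}}

```text
clock: 7.4
position: [0.6046, 0.1263, 0.0786]
eef_rot: [-0.001, 0.053, 0.999, -0.0]
contact_force: [-0.9, -0.3, -2.5]
width: 0.13
grasp_force: 69.7
```

```bash
cat >> h.py <<'E'
o=np.array([.5945,-.014]);ex=np.array([.9945,-.1045]);ey=np.array([.1045,.9945])
def tf(C): return (C[...,:2]-o)@ex,(C[...,:2]-o)@ey,C[...,2]
E
cat > bar.py <<'E'
from h import *
s=readout.sense();print(s["position"],s["width"],s["contact_force"])
x,y,z=tf(cloud(camera("scene")))
m=(y>.125)&(y<.152)&(z>.02)&(z<.08)
for a in np.arange(-.096,.1,.006):
  k=m&(abs(x-a)<.003)
  if k.sum()>2: print(np.round([a,np.percentile(z[k],90),np.median(y[k])],3),k.sum())
E
python3 bar.py
```

```text
[0.60456545 0.12632139 0.07864106] 0.13028777636732883 [-0.91757648 -0.29860428 -2.54014403]
[-0.09   0.053  0.136] 8
[-0.084  0.053  0.138] 13
[-0.078  0.052  0.141] 7
[-0.072  0.052  0.135] 9
[-0.03   0.027  0.14 ] 3
[-0.012  0.035  0.139] 4
[-0.006  0.034  0.139] 4
[0.    0.071 0.138] 14
[0.006 0.078 0.137] 26
[0.012 0.064 0.138] 16
[0.018 0.057 0.139] 12
[0.024 0.061 0.138] 16
[0.03  0.06  0.138] 10
[0.036 0.063 0.138] 14
[0.042 0.06  0.138] 14
[0.048 0.06  0.138] 14
[0.054 0.059 0.139] 14
[0.06  0.063 0.139] 11
[0.066 0.061 0.139] 15
[0.072 0.061 0.137] 12
[0.078 0.062 0.134] 25
[0.084 0.059 0.139] 23
```

>>> {"method": "arm_command", "body": {"deltas": [[1,-0.002,0,0,0,0,0],[1,-0.002,0,-0.006,0,0,0],[1,-0.002,0,-0.012,0,0,0],[1,-0.002,0,-0.018,0,0,0],[1,-0.002,0,-0.018,0,0,0]]}}

```text
clock: 8.07
position: [0.606, 0.1261, 0.063]
eef_rot: [0.002, 0.053, 0.999, 0.0]
contact_force: [1.5, -0.7, 3.6]
width: 0.118
grasp_force: 74.4
```

```bash
python3 bar.py
```

```text
[0.60600337 0.12614062 0.06295022] 0.11821511313276675 [ 1.52341783 -0.65333986  3.64586854]
[-0.09   0.039  0.138] 8
[-0.084  0.038  0.139] 6
[-0.078  0.041  0.139] 14
[-0.072  0.04   0.139] 15
[0.    0.076 0.143] 10
[0.006 0.077 0.137] 50
[0.012 0.065 0.139] 20
[0.018 0.042 0.138] 10
[0.024 0.044 0.138] 7
[0.03  0.043 0.139] 11
[0.036 0.043 0.137] 11
[0.042 0.042 0.138] 10
[0.048 0.044 0.139] 10
[0.054 0.043 0.138] 12
[0.06  0.044 0.137] 9
[0.066 0.045 0.139] 8
[0.072 0.044 0.137] 15
[0.078 0.043 0.137] 30
[0.084 0.043 0.138] 10
```

>>> {"method": "arm_command", "body": {"deltas": [[1,0,0,-0.003,0,0,0],[0.7,0,0,-0.003,0,0,0],[0.7,0,0,-0.003,0,0,0],[0.7,0,0,0.0,0,0,0],[0.7,0,0,0.03,0,0,0],[0.7,-0.01,-0.09,0.05,0,0,0],[0.7,-0.01,-0.09,0.05,0,0,0]]}}

```text
clock: 9.0
position: [0.5932, 0.0325, 0.1123]
eef_rot: [0.0, 0.054, 0.999, -0.001]
contact_force: [-0.1, -0.4, -0.4]
width: 0.298
grasp_force: 0.0
```

```bash
python3 bar.py;  python3 - <<'E'
from h import *
x,y,z=tf(np.load("c0.npy"))
for a in(-.084,.084):
  m=(abs(x-a)<.004)&(abs(y+.07)<.015)&(z>.02)
  print(x[m].min(),x[m].max(),y[m].mean())
m=(abs(y+.07)<.02)&(z>.06)&(abs(x)<.03);print("tab",x[m].mean(),y[m].mean(),m.sum())
m=(y<-.1)&(y>-.18)&(abs(x)>.08)&(abs(x)<.1);print("obst",z[m].max())
E
```

```text
[0.59317563 0.03248019 0.11233137] 0.29806543862443063 [-0.06328499 -0.42715194 -0.397353  ]
[-0.048  0.038  0.138] 6
[-0.042  0.041  0.139] 10
[-0.036  0.038  0.138] 9
[-0.03   0.039  0.138] 10
[-0.024  0.042  0.137] 6
[-0.018  0.065  0.138] 10
[-0.012  0.067  0.137] 18
[-0.006  0.068  0.136] 17
[0.    0.067 0.136] 17
[0.006 0.069 0.137] 18
[0.012 0.066 0.138] 29
[0.018 0.041 0.137] 9
[0.024 0.04  0.139] 11
[0.03  0.04  0.138] 7
[0.036 0.042 0.137] 10
[0.042 0.04  0.139] 8
[0.048 0.04  0.137] 9
[0.054 0.039 0.14 ] 10
[0.06  0.039 0.139] 8
[0.066 0.04  0.139] 8
[0.072 0.043 0.141] 17
[0.078 0.04  0.136] 23
[0.084 0.039 0.138] 13
-0.08658740151459374 -0.08063843015892576 -0.06939207759989782
0.08019524184116736 0.08702478853476812 -0.06856185071592623
tab 0.0005136072345563185 -0.0695699079339692 50
obst 0.0076453480680065775
```

Left bar is seated and level. Next, the right bar.

>>> {"method": "arm_command", "body": {"deltas": [[0.65,-0.003,-0.05,0.01,0,0,0],[0.65,-0.006,-0.1,0.01,0,0,0],[0.65,-0.007,-0.118,0.01,0,0,0],[0.65,-0.007,-0.118,0.01,0,0,0],[0.65,-0.007,-0.118,0.0,0,0,0],[0.65,-0.007,-0.118,0.0,0,0,0]]}}

```text
clock: 9.8
position: [0.5855, -0.0783, 0.1096]
eef_rot: [-0.002, 0.051, 0.999, 0.001]
contact_force: [-0.7, 0.1, 0.2]
width: 0.351
grasp_force: 0.0
```

>>> {"method": "arm_command", "body": {"deltas": [[0.65,0.002,-0.004,-0.02,0,0,0],[0.65,0.002,-0.004,-0.04,0,0,0],[0.65,0.002,-0.004,-0.05,0,0,0],[0.65,0.002,-0.004,-0.05,0,0,0],[1,0.002,-0.004,-0.05,0,0,0],[1,0.002,-0.004,-0.05,0,0,0],[1,0.002,-0.004,-0.05,0,0,0],[1,0.002,-0.004,-0.05,0,0,0]]}}

```text
clock: 10.8
position: [0.5884, -0.0856, 0.0616]
eef_rot: [0.0, 0.053, 0.999, 0.0]
contact_force: [-0.8, -0.1, -0.8]
width: 0.126
grasp_force: 70.9
```

>>> {"method": "arm_command", "body": {"deltas": [[1,0,0,0.008,0,0,0],[1,0,0,0.018,0,0,0],[1,0,0,0.027,0,0,0],[1,0,0,0.027,0,0,0],[1,0,0,0.027,0,0,0]]}}

```text
clock: 11.42
position: [0.5882, -0.0856, 0.0883]
eef_rot: [-0.0, 0.053, 0.999, 0.0]
contact_force: [0.2, -0.8, -1.5]
width: 0.125
grasp_force: 70.9
```

>>> {"method": "arm_command", "body": {"deltas": [[1,-0.002,-0.02,0,0,0,0],[1,-0.0045,-0.042,0,0,0,0],[1,-0.0065,-0.06,0,0,0,0],[1,-0.0073,-0.07,0,0,0,0],[1,-0.0073,-0.07,0,0,0,0],[1,-0.0073,-0.07,0,0,0,0]]}}

```text
clock: 12.18
position: [0.5813, -0.1545, 0.0881]
eef_rot: [-0.0, 0.052, 0.999, 0.0]
contact_force: [-0.7, -0.5, -1.3]
width: 0.125
grasp_force: 70.9
```

>>> {"method": "arm_command", "body": {"deltas": [[1,0,0.001,-0.01,0,0,0],[1,0,0.001,-0.018,0,0,0],[1,0,0.001,-0.026,0,0,0],[1,0,0.001,-0.027,0,0,0],[1,0,0.001,-0.027,0,0,0]]}}

```text
clock: 12.8
position: [0.5808, -0.1541, 0.0615]
eef_rot: [-0.001, 0.052, 0.999, 0.001]
contact_force: [-2.0, 1.6, 4.5]
width: 0.123
grasp_force: 72.0
```

Seated. Release, retreat aside towards the robot and look at the heap.

>>> {"method": "arm_command", "body": {"deltas": [[0.7,0,0,0,0,0,0],[0.65,0,0,0,0,0,0],[0.65,0,0,0.02,0,0,0],[0.65,0,0,0.06,0,0,0],[0.5,-0.03,-0.04,0.09,0,0,0],[0.5,-0.06,-0.08,0.1,0,0,0],[0.5,-0.06,-0.12,0.1,0,0,0],[0.5,-0.06,-0.12,0.1,0,0,0]]}}

```text
clock: 13.8
position: [0.5199, -0.2803, 0.1637]
eef_rot: [0.002, 0.057, 0.998, -0.002]
contact_force: [0.6, 0.1, -0.0]
width: 0.503
grasp_force: 0.0
```

```bash
cat > look.py <<'E'
import sys
from h import *
n=sys.argv[1]
p=camera("top"); x,y,z=tf(cloud(p))
# orthorectified tray view: height + colour, 4 px/mm -> uses points' own heights
def ortho(p,lo=-.16,hi=.16,s=2500):
    X,Y,Z=tf(cloud(p)); 
    col=np.argsort(Z.ravel())
    W=int((hi-lo)*s);H=int(.16*s)
    im=np.zeros((H,W,3),np.uint8)
    r=((.08-X.ravel())*s).astype(int);c=((hi-Y.ravel())*s).astype(int)
    ok=(r>=0)&(r<H)&(c>=0)&(c<W)&(Z.ravel()<.12)
    hc=cv2.applyColorMap(np.clip(Z.ravel()/.075*255,0,255).astype(np.uint8)[:,None],cv2.COLORMAP_JET)[:,0]
    for i in col:
        if ok[i]: cv2.circle(im,(int(c[i]),int(r[i])),4,tuple(int(v) for v in hc[i]),-1)
    return im
a=ortho(p)
R,t=np.array(p["R"]),np.array(p["t"])
def pix(P): q=R@P+t; return [p["fx"]*q[0]/q[2]+p["cx"],p["fy"]*q[1]/q[2]+p["cy"]]
# colour rectified at plane z=.036
q=[(.08,.16),(.08,-.16),(-.08,-.16),(-.08,.16)]
src=np.float32([pix(np.r_[o+u*ex+v*ey,.036]) for u,v in q])
M=cv2.getPerspectiveTransform(src,np.float32([[0,0],[800,0],[800,400],[0,400]]))
b=cv2.warpPerspective(p["color"][...,::-1],M,(800,400),flags=cv2.INTER_CUBIC)
cv2.imwrite("pics/"+n,np.vstack([b,a])[100:700] if 0 else np.vstack([cv2.resize(b,(600,300)),cv2.resize(a,(600,300))]))
for k in finder.landmark_of(p,"sink1"):
    if k["score"]>.3:
        for zz in(.004,.036):
            w=world(p,*k["pixel"],z=zz); u=(w[:2]-o); print(round(k["score"],2),zz,np.round([u@ex,u@ey],3),end=" ")
        print()
E
python3 look.py l1.png; python3 bar.py|head -1
python3 - <<'E'
from h import *
x,y,z=tf(cloud(camera("top")))
for s in(1,-1):
  for a in(-.05,.05): 
    m=(abs(y*s-.14)<.012)&(abs(x-a)<.02)&(z>.03)&(z<.06);print(s,a,m.sum(),np.median(z[m]),np.median(y[m]))
E
```

```text
0.76 0.004 [-0.021 -0.023] 0.76 0.036 [-0.023 -0.022] 
0.72 0.004 [0.037 0.014] 0.72 0.036 [0.034 0.014] 
0.64 0.004 [-0.005  0.017] 0.64 0.036 [-0.007  0.017] 
0.56 0.004 [-0.049  0.024] 0.56 0.036 [-0.05   0.024] 
0.55 0.004 [-0.025  0.015] 0.55 0.036 [-0.027  0.015] 
0.46 0.004 [-0.048 -0.036] 0.46 0.036 [-0.049 -0.034] 
0.44 0.004 [ 0.005 -0.021] 0.44 0.036 [ 0.003 -0.02 ] 
[ 0.52130665 -0.27501854  0.16235324] 0.503794402342299 [ 0.09302249  1.47021755 -0.0062893 ]
1 -0.05 51 0.03803874364841724 0.1406774935673982
1 0.05 49 0.0382142249582067 0.14017438344172026
-1 -0.05 47 0.037598748549406855 -0.14006014902497588
-1 0.05 47 0.037963609774214604 -0.13991898826761134
```

View pics/l1.png

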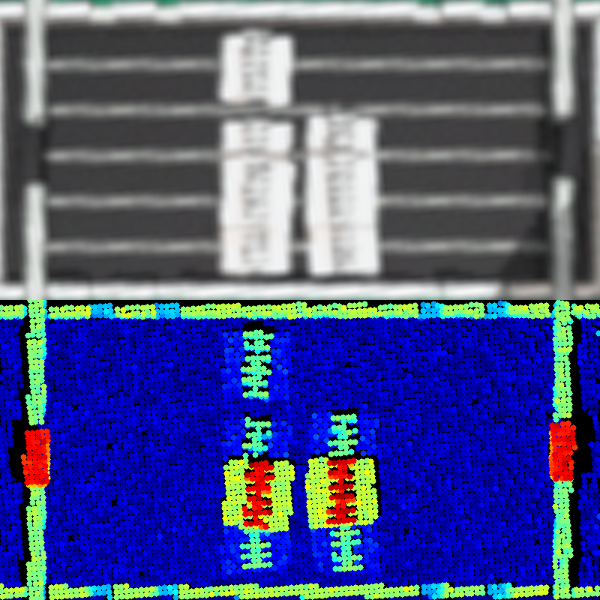

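Both bars are seated (tops 38 mm, y ±140 mm). The rectified view shows 7 sinks, all with fins along tray x. Floor sinks are at tray (x,y) mm (46,23), (0,23), (-47,23), (2,-24) and (-47,-24). Two sit on top at (-23,23) and (-22,-22). Going above the first top sink.

>>> {"method": "arm_command", "body": {"deltas": [[0.65,0.01,0.05,0,0,0,0],[0.65,0.02,0.1,0,0,0,0],[0.65,0.03,0.15,-0.01,0,0,0],[0.65,0.04,0.2,-0.02,0,0,0],[0.65,0.05,0.25,-0.03,0,0,0],[0.65,0.053,0.286,-0.042,0,0,0],[0.65,0.053,0.286,-0.042,0,0,0],[0.65,0.053,0.286,-0.042,0,0,0],[0.65,0.053,0.286,-0.042,0,0,0],[0.65,0.053,0.286,-0.042,0,0,0]], "grip_force": 50}}

```text
clock: 15.25
position: [0.5741, 0.0097, 0.1197]
eef_rot: [0.0, 0.054, 0.999, -0.0]
contact_force: [-0.6, -0.5, 0.4]
width: 0.347
grasp_force: 0.0
```

>>> {"method": "arm_command", "body": {"deltas": [[0.65,0,0.001,-0.03,0,0,0],[0.65,0,0.001,-0.05,0,0,0],[0.65,0,0.001,-0.054,0,0,0],[0.65,0,0.001,-0.054,0,0,0],[1,0,0.001,-0.054,0,0,0],[1,0,0.001,-0.054,0,0,0],[1,0,0.001,-0.054,0,0,0],[1,0,0.001,-0.054,0,0,0],[1,0,0.001,-0.03,0,0,0],[1,0,0.001,0,0,0,0],[1,0,0.001,0,0,0,0]]}}

```text
clock: 16.62
position: [0.5758, 0.0125, 0.1213]
eef_rot: [0.002, 0.053, 0.999, 0.0]
contact_force: [0.6, -0.4, -1.2]
width: 0.151
grasp_force: 49.8
```

>>> {"method": "arm_command", "body": {"deltas": [[1,-0.008,0.034,0,0,0,0],[1,-0.016,0.067,0,0,0,0],[1,-0.016,0.067,0,0,0,0],[1,-0.016,0.067,-0.03,0,0,0],[1,-0.016,0.067,-0.06,0,0,0],[1,-0.016,0.067,-0.08,0,0,0],[1,-0.016,0.067,-0.085,0,0,0],[1,-0.016,0.067,-0.085,0,0,0]]}}

```text
clock: 17.62
position: [0.5582, 0.0784, 0.0343]
eef_rot: [-0.0, 0.053, 0.999, -0.0]
contact_force: [2.1, -0.6, 0.2]
width: 0.148
grasp_force: 49.8
```

>>> {"method": "arm_command", "body": {"deltas": [[0.65,0,0,0,0,0,0],[0.65,0,0,0,0,0,0],[0.65,0,0,0.005,0,0,0],[0.65,0,0,0.045,0,0,0],[0.65,0,0,0.085,0,0,0],[0.65,0.005,-0.056,0.085,0,0,0],[0.65,0.012,-0.112,0.085,0,0,0],[0.65,0.012,-0.112,0.085,0,0,0],[0.65,0.012,-0.112,0.085,0,0,0]]}}

```text
clock: 18.75
position: [0.57, -0.0327, 0.1194]
eef_rot: [0.0, 0.053, 0.999, 0.0]
contact_force: [-0.1, 0.3, 0.1]
width: 0.351
grasp_force: 0.0
```

>>> {"method": "arm_command", "body": {"deltas": [[0.65,0,0,-0.03,0,0,0],[0.65,0,0,-0.05,0,0,0],[0.65,0,0,-0.054,0,0,0],[0.65,0,0,-0.054,0,0,0],[1,0,0,-0.054,0,0,0],[1,0,0,-0.054,0,0,0],[1,0,0,-0.054,0,0,0],[1,0,0,-0.054,0,0,0],[1,0,0,-0.03,0,0,0],[1,0,0,0,0,0,0],[1,0,0,0,0,0,0]]}}

```text
clock: 20.12
position: [0.5719, -0.0329, 0.1214]
eef_rot: [0.002, 0.053, 0.999, 0.0]
contact_force: [0.1, -0.3, -0.0]
width: 0.146
grasp_force: 49.8
```

>>> {"method": "arm_command", "body": {"deltas": [[1,-0.016,-0.039,0,0,0,0],[1,-0.032,-0.078,0,0,0,0],[1,-0.032,-0.078,0,0,0,0],[1,-0.032,-0.078,-0.03,0,0,0],[1,-0.032,-0.078,-0.06,0,0,0],[1,-0.032,-0.078,-0.08,0,0,0],[1,-0.032,-0.078,-0.085,0,0,0],[1,-0.032,-0.078,-0.085,0,0,0]]}}

```text
clock: 21.12
position: [0.5382, -0.1101, 0.0343]
eef_rot: [-0.0, 0.052, 0.999, 0.0]
contact_force: [0.4, 0.3, -0.5]
width: 0.153
grasp_force: 49.7
```

```bash
cat > fins.py <<'E'
from h import *
s=readout.sense();print(np.round(s["position"],4),s["width"])
x,y,z=tf(cloud(camera("top")))
m=(z>.029)&(z<.08)&(abs(x)<.068)&(abs(y)<.131)
img=np.zeros((280,560),np.uint8)
r=((.07-x[m])*2000).astype(int);c=((.14-y[m])*2000).astype(int)
for a,b in zip(r,c): cv2.circle(img,(int(b),int(a)),3,255,-1)
n,l,st,ce=cv2.connectedComponentsWithStats(img)
for i in range(1,n):
    if st[i,4]<300: continue
    k=l[r,c]==i; P=np.c_[x[m][k],y[m][k]].astype(np.float32); q=cv2.minAreaRect(P)
    print(np.round(q[0],4),"size",np.round(q[1],3),"ang",round(q[2],0),"z",np.round(np.percentile(z[m][k],[50,95]),3),k.sum())
E
python3 fins.py
```

```text
[ 0.5382 -0.1101  0.0343] 0.15288440264102832
[0.046 0.023] size [0.014 0.033] ang 87.0 z [0.035 0.039] 50
[ 0.004 -0.023] size [0.027 0.013] ang 3.0 z [0.036 0.039] 35
[0.0077 0.0228] size [0.012 0.015] ang 83.0 z [0.035 0.038] 21
[-0.0117  0.024 ] size [0.014 0.014] ang 1.0 z [0.035 0.038] 20
[-0.0456  0.0243] size [0.032 0.013] ang 5.0 z [0.036 0.039] 43
[-0.0471 -0.0243] size [0.032 0.013] ang 4.0 z [0.036 0.038] 45
[-0.0481  0.0884] size [0.032 0.013] ang 3.0 z [0.035 0.038] 43
```

>>> {"method": "arm_command", "body": {"deltas": [[0.65,0,0,0,0,0,0],[0.65,0,0,0,0,0,0],[0.65,0,0,0.005,0,0,0],[0.65,0,0,0.04,0,0,0],[0.65,0.02,0.04,0.06,0,0,0],[0.65,0.04,0.08,0.06,0,0,0],[0.65,0.058,0.12,0.06,0,0,0],[0.65,0.058,0.12,0.06,0,0,0],[0.65,0.058,0.12,0.06,0,0,0],[0.65,0.058,0.12,0.06,0,0,0]]}}

```text
clock: 22.42
position: [0.5953, 0.0071, 0.0942]
eef_rot: [-0.0, 0.054, 0.999, -0.001]
contact_force: [-0.6, -0.6, 0.9]
width: 0.35
grasp_force: 0.0
```

>>> {"method": "arm_command", "body": {"deltas": [[0.68,0,0,-0.03,0,0,0],[0.68,0,0,-0.05,0,0,0],[0.68,0,0,-0.059,0,0,0],[0.68,0,0,-0.059,0,0,0],[1,0,0,-0.059,0,0,0],[1,0,0,-0.059,0,0,0],[1,0,0,-0.059,0,0,0],[1,0,0,-0.059,0,0,0],[1,0,0,-0.03,0,0,0],[1,0,0,0.01,0,0,0],[1,0,0,0.01,0,0,0]]}}

```text
clock: 23.8
position: [0.5992, 0.0093, 0.1079]
eef_rot: [0.004, 0.053, 0.999, 0.001]
contact_force: [-0.4, 0.8, -0.9]
width: 0.151
grasp_force: 51.7
```

>>> {"method": "arm_command", "body": {"deltas": [[1,0.027,0.03,0,0,0,0],[1,0.053,0.06,0,0,0,0],[1,0.053,0.06,0,0,0,0],[1,0.053,0.06,-0.03,0,0,0],[1,0.053,0.06,-0.055,0,0,0],[1,0.053,0.06,-0.068,0,0,0],[1,0.053,0.06,-0.068,0,0,0],[1,0.053,0.06,-0.068,0,0,0]]}}

```text
clock: 24.8
position: [0.6487, 0.0688, 0.0361]
eef_rot: [-0.0, 0.053, 0.999, -0.0]
contact_force: [1.4, 1.1, -0.1]
width: 0.149
grasp_force: 52.2
```

>>> {"method": "arm_command", "body": {"deltas": [[0.65,0,0,0,0,0,0],[0.65,0,0,0,0,0,0],[0.65,0,0,0.005,0,0,0],[0.65,0,0,0.04,0,0,0],[0.65,-0.02,-0.03,0.06,0,0,0],[0.65,-0.04,-0.07,0.06,0,0,0],[0.65,-0.056,-0.106,0.06,0,0,0],[0.65,-0.056,-0.106,0.06,0,0,0],[0.65,-0.056,-0.106,0.06,0,0,0]]}}

```text
clock: 25.92
position: [0.5935, -0.036, 0.0967]
eef_rot: [0.0, 0.053, 0.999, 0.0]
contact_force: [0.4, 1.4, 1.0]
width: 0.35
grasp_force: 0.0
```

```bash
python3 fins.py
```

```text
[ 0.5935 -0.036   0.0967] 0.34951405670110736
[0.0436 0.0883] size [0.032 0.013] ang 3.0 z [0.035 0.039] 45
[-0.0462  0.026 ] size [0.009 0.032] ang 89.0 z [0.035 0.04 ] 32
[-0.0482  0.0883] size [0.032 0.013] ang 4.0 z [0.037 0.04 ] 40
```

Good. Grip the next one (2,-24) and place it at (46,-40).

>>> {"method": "arm_command", "body": {"deltas": [[0.68,0,-0.001,-0.03,0,0,0],[0.68,0,-0.001,-0.05,0,0,0],[0.68,0,-0.001,-0.062,0,0,0],[0.68,0,-0.001,-0.062,0,0,0],[1,0,-0.001,-0.062,0,0,0],[1,0,-0.001,-0.062,0,0,0],[1,0,-0.001,-0.062,0,0,0],[1,0,-0.001,-0.062,0,0,0],[1,0,-0.001,-0.03,0,0,0],[1,0,-0.001,0.01,0,0,0],[1,0,-0.001,0.01,0,0,0]]}}

```text
clock: 27.35
position: [0.5963, -0.038, 0.1101]
eef_rot: [0.004, 0.053, 0.999, 0.0]
contact_force: [0.8, 0.5, -0.5]
width: 0.151
grasp_force: 51.5
```

>>> {"method": "arm_command", "body": {"deltas": [[1,0.021,-0.01,0,0,0,0],[1,0.042,-0.02,0,0,0,0],[1,0.042,-0.02,0,0,0,0],[1,0.042,-0.02,-0.03,0,0,0],[1,0.042,-0.02,-0.055,0,0,0],[1,0.042,-0.02,-0.071,0,0,0],[1,0.042,-0.02,-0.071,0,0,0],[1,0.042,-0.02,-0.071,0,0,0]]}}

```text
clock: 28.35
position: [0.6347, -0.0575, 0.0351]
eef_rot: [-0.0, 0.053, 0.999, 0.0]
contact_force: [0.3, 0.7, -1.2]
width: 0.153
grasp_force: 53.4
```

>>> {"method": "arm_command", "body": {"deltas": [[0.65,0,0,0,0,0,0],[0.65,0,0,0,0,0,0],[0.65,0,0,0.005,0,0,0],[0.65,0,0,0.04,0,0,0],[0.65,-0.03,0.01,0.06,0,0,0],[0.65,-0.06,0.02,0.06,0,0,0],[0.65,-0.089,0.024,0.06,0,0,0],[0.65,-0.089,0.024,0.06,0,0,0],[0.65,-0.089,0.024,0.06,0,0,0],[0.65,-0.089,0.024,0.06,0,0,0]]}}

```text
clock: 29.6
position: [0.5475, -0.0339, 0.0958]
eef_rot: [0.001, 0.053, 0.999, -0.0]
contact_force: [0.8, 0.1, -0.0]
width: 0.349
grasp_force: 0.0
```

>>> {"method": "arm_command", "body": {"deltas": [[0.68,0,0,-0.03,0,0,0],[0.68,0,0,-0.05,0,0,0],[0.68,0,0,-0.06,0,0,0],[0.68,0,0,-0.06,0,0,0],[1,0,0,-0.06,0,0,0],[1,0,0,-0.06,0,0,0],[1,0,0,-0.06,0,0,0],[1,0,0,-0.06,0,0,0],[1,0,0,-0.045,0,0,0],[1,0,0,-0.045,0,0,0]]}}

```text
clock: 30.85
position: [0.5472, -0.0337, 0.0518]
eef_rot: [0.001, 0.053, 0.999, 0.0]
contact_force: [-0.0, -0.3, 0.1]
width: 0.151
grasp_force: 51.8
```

>>> {"method": "arm_command", "body": {"deltas": [[1,-0.002,-0.0165,0,0,0,0],[1,-0.002,-0.0165,0,0,0,0],[1,-0.002,-0.0165,-0.01,0,0,0],[1,-0.002,-0.0165,-0.0145,0,0,0],[1,-0.002,-0.0165,-0.0145,0,0,0],[0.65,-0.002,-0.0165,-0.0145,0,0,0],[0.65,-0.002,-0.0165,-0.0145,0,0,0],[0.65,-0.002,-0.0165,-0.01,0,0,0],[0.65,-0.002,-0.0165,0.03,0,0,0],[0.65,-0.002,0.02,0.08,0,0,0],[0.65,-0.05,0.07,0.1,0,0,0],[0.65,-0.09,0.12,0.12,0,0,0]]}}

```text
clock: 32.35
position: [0.4641, 0.077, 0.1673]
eef_rot: [0.001, 0.053, 0.999, 0.0]
contact_force: [0.6, 0.2, 0.2]
width: 0.352
grasp_force: 0.0
```

>>> {"method": "arm_command", "body": {"deltas": [[0.8,-0.02,0.05,0,0,0,0],[1,-0.04,0.1,0,0,0,0],[1,-0.05,0.15,0,0,0,0],[1,-0.05,0.15,0,0,0,0],[1,-0.05,0.15,0,0,0,0]]}}

```text
clock: 32.98
position: [0.4146, 0.2253, 0.1661]
eef_rot: [0.0, 0.053, 0.999, -0.0]
contact_force: [1.6, -0.4, 0.1]
width: 0.001
grasp_force: 0.0
```

```bash
python3 fins.py; python3 look.py l2.png
python3 - <<'E'
from h import *
for n in("top","scene"):
  p=camera(n);C=cloud(p)
  for k in("switch_tip","switch_base"):
    for q in finder.landmark_of(p,k)[:2]: print(n,k,q["score"],np.round(world(p,*q["pixel"]),3), np.round(world(p,*q["pixel"],z=.1),3))
  m=(C[...,2]>.05)&(C[...,2]<.115)&(abs(C[...,0]-.43)<.06)&(abs(C[...,1]-.34)<.06)
  if m.any(): print(n,m.sum(),C[m].mean(0),C[m].min(0),C[m].max(0))
p=camera("top");C=cloud(p)
m=(abs(C[...,2]-.025)<.004)&(abs(C[...,0]-.465)<.06)&(abs(C[...,1]-.32)<.07)
print(cv2.minAreaRect(C[m][:,:2].astype(np.float32)))
E
```

```text
[0.4146 0.2253 0.1661] 0.0014769170940949626
[0.0462 0.023 ] size [0.014 0.034] ang 86.0 z [0.036 0.039] 47
[0.0436 0.0882] size [0.033 0.013] ang 3.0 z [0.035 0.039] 46
[ 0.0434 -0.038 ] size [0.033 0.014] ang 2.0 z [0.035 0.039] 44
[-0.0457  0.0243] size [0.032 0.013] ang 5.0 z [0.035 0.038] 46
[-0.0463 -0.1011] size [0.014 0.033] ang 89.0 z [0.035 0.038] 46
[-0.0484 -0.0405] size [0.032 0.014] ang 5.0 z [0.035 0.038] 44
[-0.0525  0.0933] size [0.03  0.013] ang 4.0 z [0.035 0.038] 38
0.73 0.004 [-0.052  0.085] 0.73 0.036 [-0.053  0.083] 
0.66 0.004 [-0.052 -0.042] 0.66 0.036 [-0.053 -0.04 ] 
0.64 0.004 [-0.046 -0.105] 0.64 0.036 [-0.047 -0.102] 
0.55 0.004 [-0.041  0.024] 0.55 0.036 [-0.042  0.023] 
0.55 0.004 [0.047 0.087] 0.55 0.036 [0.043 0.085] 
0.53 0.004 [0.046 0.019] 0.53 0.036 [0.042 0.019] 
0.52 0.004 [ 0.051 -0.036] 0.52 0.036 [ 0.047 -0.035] 
0.48 0.004 [-0.177  0.337] 0.48 0.036 [-0.175  0.328] 
top switch_tip 0.61 [0.462 0.212 0.496] [0.43  0.336 0.1  ]
top switch_base 0.68 [0.463 0.333 0.036] [0.466 0.314 0.1  ]
top 15 [0.4438067  0.33924141 0.06350765] [0.42798345 0.33385692 0.05266302] [0.44928198 0.3515887  0.10212369]
scene switch_base 0.72 [0.469 0.32  0.024] [0.511 0.269 0.1  ]
scene 97 [0.43255957 0.3355183  0.08740571] [0.41283805 0.32464689 0.05059697] [0.45416223 0.34762532 0.10910192]
((0.46199125051498413, 0.33672410249710083), (0.05019982159137726, 0.06548062711954117), 85.93765258789062)
```

View pics/l2.png

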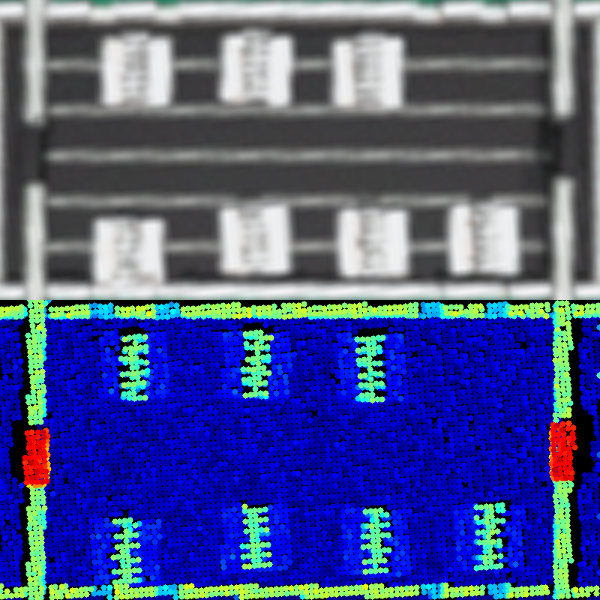

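All seven lie spread. One was knocked slightly to (-52,93), but it is still in bounds and the smallest spacing is about 61 mm. Now the switch: ball at about (0.424,0.337,0.092).

>>> {"method": "arm_command", "body": {"deltas": [[1,-0.03,0.04,0,0,0,0],[1,-0.044,0.08,0,0,0,0],[1,-0.044,0.112,0,0,0,0],[1,-0.044,0.112,0,0,0,0],[1,-0.044,0.112,-0.03,0,0,0],[1,-0.044,0.112,-0.065,0,0,0],[1,-0.044,0.112,-0.065,0,0,0],[1,-0.044,0.112,-0.065,0,0,0]]}}

```text
clock: 34.48
position: [0.3714, 0.3375, 0.1019]
eef_rot: [0.0, 0.053, 0.999, 0.0]
contact_force: [0.3, -0.1, 0.6]
width: 0.003
grasp_force: 0.0
```

>>> {"method": "arm_command", "body": {"deltas": [[1,0.015,0,0,0,0,0],[1,0.03,0,0,0,0,0],[1,0.045,0,0,0,0,0],[1,0.06,0,0,0,0,0],[1,0.075,0,0,0,0,0],[1,0.09,0,0,0,0,0],[1,0.1,0,0,0,0,0],[1,0.105,0,0,0,0,0],[1,0.105,0,0,0,0,0]]}}

```text
clock: 35.6
position: [0.4748, 0.3375, 0.1007]
eef_rot: [-0.001, 0.052, 0.999, -0.001]
contact_force: [-2.6, -0.3, 1.0]
width: -0.003
grasp_force: 1.1
```

Run:
```python
from h import *
p=camera("scene");save(p,"sw.png",(70,170,330,450),5)
C=cloud(p);m=(C[...,2]>.07)&(C[...,2]<.11)&(abs(C[...,0]-.50)<.03)&(abs(C[...,1]-.33)<.04);print(C[m].mean(0) if m.any() else 0)
```

```text
[0.49217026 0.33058234 0.0988732 ]
```

View pics/sw.png

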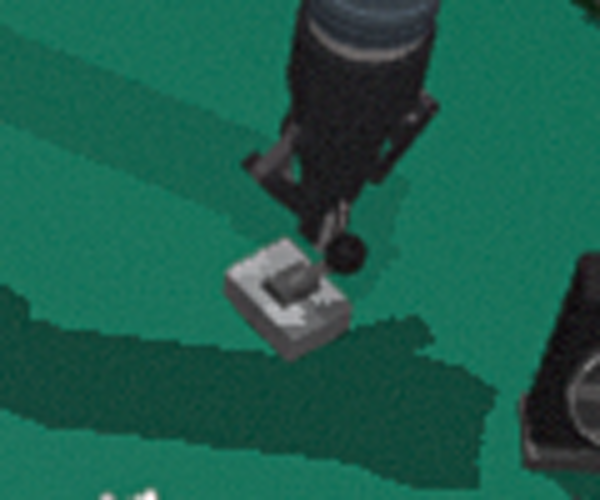

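The lever is over towards the far side, with the ball at (345,253). Push on to the stop.

>>> {"method": "arm_command", "body": {"deltas": [[1,0.006,0,-0.002,0,0,0],[1,0.012,0,-0.004,0,0,0],[1,0.012,0,-0.004,0,0,0],[1,0.012,0,-0.004,0,0,0]]}}

```text
clock: 36.15
position: [0.4758, 0.3395, 0.0954]
eef_rot: [-0.011, 0.05, 0.999, -0.003]
contact_force: [-19.6, -1.4, 9.4]
width: 0.004
grasp_force: 9.6
```

At the stop. Back off, then check everything.

>>> {"method": "arm_command", "body": {"deltas": [[1,-0.02,0,0,0,0,0],[1,-0.05,0,0,0,0,0],[1,-0.08,0,0.03,0,0,0],[1,-0.08,0,0.09,0,0,0],[1,-0.08,0.04,0.12,0,0,0],[1,-0.08,0.04,0.12,0,0,0],[1,-0.08,0.04,0.12,0,0,0]]}}

```text
clock: 37.02
position: [0.4079, 0.3778, 0.2171]
eef_rot: [0.001, 0.052, 0.999, 0.0]
contact_force: [0.6, -0.5, -0.4]
width: 0.002
grasp_force: 0.0
```

```bash
python3 fins.py
python3 - <<'E'
from h import *
p=camera("scene")
for q in finder.landmark_of(p,"switch_tip")[:2]: print(q["score"],world(p,*q["pixel"]))
C=cloud(p);m=(C[...,2]>.075)&(C[...,2]<.115)&(abs(C[...,0]-.47)<.06)&(abs(C[...,1]-.33)<.04);print(m.sum(),C[m].mean(0),C[m].min(0),C[m].max(0))
x,y,z=tf(cloud(camera("top")))
for s in(1,-1):
  for a in(-.05,.05): 
    m=(abs(y*s-.14)<.012)&(abs(x-a)<.02)&(z>.03)&(z<.06);print(s,a,m.sum(),np.median(z[m]),np.median(y[m]))
E
```

```text
[0.4079 0.3778 0.2171] 0.0016619405808768377
[0.0457 0.023 ] size [0.014 0.033] ang 87.0 z [0.035 0.038] 48
[0.0439 0.0882] size [0.033 0.014] ang 4.0 z [0.035 0.038] 47
[ 0.0556 -0.0375] size [0.008 0.013] ang 2.0 z [0.037 0.039] 15
[ 0.0338 -0.038 ] size [0.014 0.011] ang 5.0 z [0.035 0.037] 20
[-0.0463 -0.1013] size [0.033 0.014] ang 0.0 z [0.035 0.039] 46
[-0.047   0.0242] size [0.03  0.013] ang 5.0 z [0.036 0.04 ] 43
[-0.0484 -0.0406] size [0.032 0.014] ang 4.0 z [0.035 0.038] 43
[-0.0525  0.0933] size [0.029 0.013] ang 4.0 z [0.035 0.039] 37
0.45 [0.49911444 0.32464657 0.09440374]
62 [0.49978262 0.33022171 0.0985459 ] [0.4850677  0.32224659 0.0758721 ] [0.51090881 0.34265073 0.10816797]
1 -0.05 52 0.03783497613334266 0.1405004365329874
1 0.05 49 0.03749488821270316 0.14027148718904867
-1 -0.05 49 0.03783340440918471 -0.13973255321111558
-1 0.05 48 0.03725375504388251 -0.1398079105114662
```

```bash
python3 -c "
from workcell import manip; print(manip.hand_in())"
```

```text
the job is handed in; nothing more can be done
None
```

The job is handed in, though the hand-in returned no verdict: both bars measured seated in the outermost notches, all seven heat sinks spread with centres at least about 60 mm apart, and the fan lever at its far stop; the left bar's lug first came down on the brush, so I lifted it and seated it using the bar's side play, without re-measuring the brush's position.

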